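# Gauge the worn small-end bush of a test engine's connecting rod

## Robot

A 6-joint arm with a two-finger parallel gripper is mounted at the origin on the work surface. World frame = base frame: x ahead of the robot, y to its left, z up, the work surface at z = 0. Lengths are in m, angles in degrees, forces in N, time in s.
With the tool pointing down it reaches from about 0.25 to 0.8 m from the base axis. Payload 8.5 kg.
Tool frame: the origin (TCP) lies at the very end of the fingers, on their centre line; the grasp point (between the pads) lies env.pinch_z behind it (env.pinch_z is the distance from the TCP to the grasp point, in m); z points along the fingers, y is the line along which they close (so a half turn about z gives the same grasp; the last joint's range is limited). The gripper opens to 85 mm and grips with 20 to 120 N. Pads are 22 mm wide; open, the fingers measure 114 mm over their backs; the gripper's body (76 mm by 85 mm) begins 54 mm behind the grasp point. The pads swing forward as they close: fully open they stand 13 mm farther back than shut.
Start: joints at [-68.984, 13.648, -0.773, 75.585, 0, 90], TCP at [0.188, -0.49, 0.231] pointing down, gripper open.
Joint ranges: [-152.45, 152.45], [-59.26, 108.67], [-65.41, 83.53], [-104.44, 129.93], [-82.83, 76.93], [-180, 180]. Speed limits (degrees/s): [127.2, 127.2, 159.86, 180, 180, 180].

## Interface

Orientations are given as [roll, pitch, yaw] about the fixed x, y, z axes, in that order (R = Rz(yaw) Ry(pitch) Rx(roll)).
In Python, from rig import sensors, get_image, workorder, env gives the robot as it stands.
- The arm moves only by the tool arm_command, never from a script. Its argument "commands" is a list that holds one entry, the list of rows, each a list of 7 numbers: the turn, a rotation vector about the tool's x, y, z in rad, then the shift along the tool's x, y, z in m, then the opening in per cent of the stroke, from 0 (shut) to 100 (fully open). A call has 1 to 20 rows; each row shifts and turns the commanded pose from where the row before left it, along the tool's axes as they then stand; what a row does not reach is not made up. A row lasts 1/10 s, in which the tool goes at most 50 mm and 8.59 degrees, less where a joint would pass 70% of its speed; a pose out of reach is approached as far as the arm can. A call with a gripper value outside its range is refused whole. The fingers move at their own pace and stop on an object; the grip force is fixed at half the most. Time passes only in rows, so rows that do not move let the fingers close. It gives the time, the measured TCP pose, the force, the opening and the grip force at its end, in the units of the state.
- sensors.sense(): the state, without advancing time (a new reading comes with each control period).
- get_image(name): name is "scene" or "top"; returns a dict with "img" (420x560x3 uint8, red, green, blue), "range_z" (420x560 float32, m along the optical axis (not along the pixel's ray), 0 where there is no reading), "camera_matrix" (3x3 intrinsics, pixels), "R" (3x3) and "t" (3): a world point X has camera coordinates R X + t. Camera axes: x right, y down, z forward; pixel columns grow to the right and rows downward; lengths in m; the calibration is good to about 2 mm. A picture is of the moment at which its call begins.
- workorder.hand_in(): hands the job in; it is judged then, once.
The state is a dict: "clock": time; "qpos": joint angles; "qvel": joint speeds; "joint_efforts": joint torques, N m; "tool_pos": TCP position; "eef_rot": TCP orientation; "ft_force": force on the tool from outside, world axes, zero at the start; "ft_torque": the same for the moment, N m; "opening": opening from 0.0 (shut) to 1.0 (fully open); "grasp_force": force on a finger pad.
Only numpy, scipy, OpenCV 4.12 (cv2) and the standard library are available. Lean on these libraries where they do the work, as an engineer would, in place of code of your own. Each camera call takes 0.05 s, during which the arm holds its last target. There are 200 camera calls.

## Task

Check the brass bush in the top eye of the connecting rod, which stands in the vice, with the double-ended plug gauge from the wooden stand. Slide the long go end into the bush until the gauge's collar is home against it and draw it out again, then offer the short, thicker no-go end squarely and centrally to either mouth of the bush and keep a light, steady push on it for a second to make sure that it refuses to enter. The rod leans a little in the jaws, so find the bore by feel; never force the gauge, lay the gauge back in its stand when done, and leave everything else on the bench where it is.

Things in the scene. Friction and masses are not known exactly. Their poses are not given: they have to be found in the camera images.
- gauge: Double-ended round plug gauge, 0.18 kg, lying level along its own x; origin: middle of its grip, on the axis. Grip 22 mm across (x -22 to 22 mm, take it there, across); to each side a journal 20 mm across (to 32) and a collar 28 mm across (32 to 38). Go end at +x: 19 mm across, x 38 to 66. No-go end at -x: 23 mm across, x -38 to -50. Both noses are chamfered at 45 degrees down to 15 mm across.
- go_tip (a point): Centre of the end face of the gauge's long go end (gauge x = +66 mm).
- go_seat (a point): Point on the gauge's axis inside the go end, 11 mm from its collar (gauge x = +49 mm): it lies at the middle of the bush when the go end is fully in with the collar against the bush, from either side.
- nogo_tip (a point): Centre of the end face of the gauge's short no-go end (gauge x = -50 mm).
- vice: Grey machine vice, bolted down, base 215 x 134 mm, jaws 58 mm tall, a connecting rod clamped upright in them by its big end (lower bore, 60 mm above the table). Origin under the middle between the jaws; x runs along the screw (and the bush's bore), away from the robot. Screw and tommy bar reach x = -137 mm, no higher than 75 mm. Forces on the vice include those on the rod.
- eye_upright (a point): Where the middle of the bush would be if the rod stood upright, 150 mm above the table; axes as the vice's. But the rod leans up to 5 degrees in the jaws: the bush really lies up to 8 mm to either side of this point, along y, at this height; find it by feel or sight. Its bore runs along x, level, right through: 20 mm across, 22 mm long, mouths at x = -11 and +11 mm. The eye around it is 32 mm across.
- stand: Wooden gauge stand, fixed: base 120 x 60 x 10 mm, origin under its centre, posts 5 mm thick at x = -27 and +27 mm, each with a 90 degree V on top (rims 50 mm above the table) that carries a journal of the gauge with 2.5 mm of endways play to each side. The gauge lies along the stand's x, either way round.
- cradle (a point): Where the gauge's origin lies when the gauge rests in the stand: 50 mm above the table, midway between the two posts.
- can_a: Bystander, to be left alone: additive can, grey, 64 mm across, 144 mm tall, yellow cap. Origin under its centre.
- can_b: Bystander, to be left alone: additive can, grey, 64 mm across, 144 mm tall, white cap. Origin under its centre.
- flask: Bystander, to be left alone: closed sample bottle, pale blue, 74 mm across, 166 mm tall. Origin under its centre.
- tube_rack: Bystander, to be left alone: white test-tube rack with four tubes, 60 x 160 mm, 123 mm tall. Origin under its centre.
- piston: Bystander, to be left alone: aluminium piston standing on its skirt, 67 mm across, 56 mm tall. Origin under its centre.
- pin: Bystander, to be left alone: steel piston pin standing on end, 19 mm across, 52 mm tall (its origin is its middle, 26 mm up).
- jar: Bystander, to be left alone: small white jar, 50 mm across, 54 mm tall. Origin under its centre.
There are look-alikes about, which are no part of the job. Of the things that look like the stand, the smallest one is meant. Leave any turquoise look-alike of the gauge alone.

How it is judged:
By the outcome, as a careful person would: the job done as asked, in the order asked, and still so for the second after the job is handed in, with the robot touching nothing.
It also fails if it takes over 64 s, if anything falls off the work surface, if the arm or the gripper's body presses on something with over 40 N, if the wrist force passes 120 N, or if a joint passes its speed limit or range.

## Working session

There is one attempt and no reset: what is moved stays moved. The work goes in short steps, Python scripts to look and compute and a tool call to move; the robot and the scene stay as the last step left them, time stands still between calls to the robot, and variables do not carry over. Pictures are saved under pics/ and viewed, at most 10 in all, crops included, and the job is handed in when it is done.

Besides the shell and the picture viewer there is one more tool, called after ">>>" as name(argument=value, ...) on one line, values as JSON. arm_command: Moves the arm, as the interface text tells. Its arguments: {"type":"object","properties":{"commands":{"type":"array"}},"required":["commands"]}

```bash
ls; mkdir -p pics; python3 - <<'E'
from rig import sensors,get_image,workorder,env
import cv2,numpy as np
print(env.pinch_z, sensors.sense())
for n in("scene","top"):
    d=get_image(n); np.savez(f'{n}0.npz',**d)
    cv2.imwrite(f'pics/{n}0.png',d['img'][:,:,::-1])
    print(n,d['camera_matrix'],d['R'],d['t'],-d['R'].T@d['t'])
E
```

```text
pics
0.0187 {'clock': 0.0, 'qpos': array([-6.89850372e+01,  1.36822248e+01, -8.16981699e-01,  7.55846430e+01,
       -2.09763265e-03,  9.00004517e+01]), 'qvel': array([-0.05680111,  0.04792113, -0.19301548, -0.00119262,  0.04675171,
       -0.00653236]), 'joint_efforts': array([ 3.54795942e-03, -5.38778973e+01,  3.46438122e+01,  1.84688234e-02,
        2.01150983e-04,  2.92426755e-06]), 'tool_pos': array([ 0.18811073, -0.48969426,  0.23066576]), 'eef_rot': array([-1.79916151e+02,  2.09829151e-03,  2.10145141e+01]), 'ft_force': array([-0.67148628, -0.45243398, -0.10167883]), 'ft_torque': array([-0.00309395,  0.02797579,  0.00033177]), 'grasp_force': 0.0, 'opening': 0.9947550446577254}
scene [[421.3167768    0.         285.50148627]
 [  0.         421.3167768  213.55929973]
 [  0.           0.           1.        ]] [[ 0.53281205  0.84599244  0.02020169]
 [ 0.59590539 -0.35814172 -0.71877067]
 [-0.60083948  0.39500797 -0.69495368]] [-0.24733871 -0.17793933  1.5202348 ] [ 1.15123714 -0.45498568  0.93359186]
top [[544.43174188   0.         280.69755093]
 [  0.         544.43174188 207.1908742 ]
 [  0.           0.           1.        ]] [[-0.01870594 -0.99981209  0.00508573]
 [-0.9771109   0.01720266 -0.21203384]
 [ 0.21190651 -0.00893561 -0.97724909]] [0.0145396  0.4543409  1.57197404] [0.11110189 0.02076754 1.63247191]
```

View pics/scene0.png

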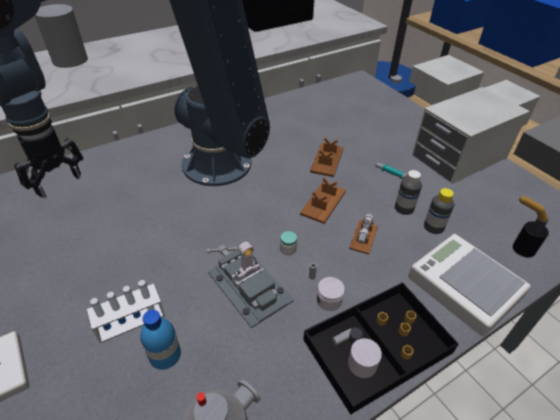

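View pics/top0.png

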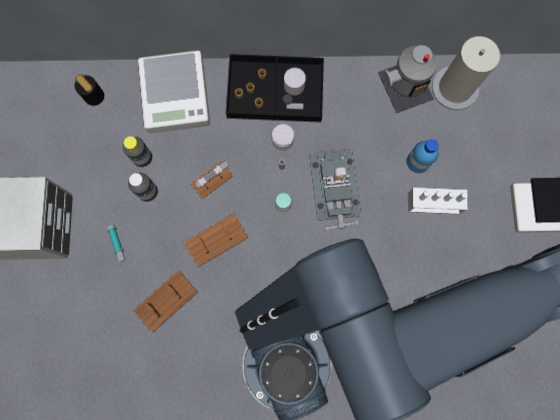

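The scene picture shows the gauge in the small stand at scene (366,232) and top (212,177). There are two larger empty stands at top (217,240) and (166,302), and the turquoise look-alike is at top (115,243). The smallest stand, at (212,179), is the one meant. The vice is at top (335,185), with the rod eye at scene (247,255).

```bash
cat > h.py <<'E'
import numpy as np,cv2
def load(n): return dict(np.load(f'{n}.npz'))
def cloud(d):
    K=d['camera_matrix'];z=d['range_z'];v,u=np.mgrid[:z.shape[0],:z.shape[1]]
    c=np.stack([(u-K[0,2])/K[0,0]*z,(v-K[1,2])/K[1,1]*z,z],-1)
    w=(c-d['t'])@d['R']; w[z==0]=np.nan; return w
def ray(d,u,v,zp):
    K=d['camera_matrix'];r=d['R'].T@np.array([(u-K[0,2])/K[0,0],(v-K[1,2])/K[1,1],1]);o=-d['R'].T@d['t']
    return o+r*(zp-o[2])/r[2]
def proj(d,X):
    c=d['R']@np.asarray(X)+d['t'];return (d['camera_matrix']@(c/c[2]))[:2]
E
python3 - <<'E'
from h import *
T,S=load('top0'),load('scene0')
im=lambda d,u,v,r,k:cv2.resize(d['img'][v-r:v+r,u-r:u+r,::-1],(k,k),interpolation=cv2.INTER_CUBIC)
a=np.vstack([np.hstack([im(T,212,177,25,300),im(S,366,232,25,300)]),np.hstack([im(T,335,185,40,300),im(S,250,272,45,300)])])
cv2.imwrite('pics/crop1.png',a)
for n,d in(('T',T),('S',S)):
    w=cloud(d)
    for nm,(u,v,r),lo in(('gauge',((212,177,25) if n=='T' else (366,232,25)),.035),('eye',((335,180,28) if n=='T' else (247,258,28)),.115),('vice',((335,185,45) if n=='T' else (250,280,50)),.02)):
        p=w[v-r:v+r,u-r:u+r]; uv=np.argwhere(np.nan_to_num(p[...,2])>lo); q=p[uv[:,0],uv[:,1]]
        q=q[(q[:,2]<.2)]
        if len(q)<3: print(n,nm,len(q));continue
        c=q.mean(0);ev,V=np.linalg.eigh(np.cov(q[:,:2].T))
        print(n,nm,len(q),c.round(4),'min',q.min(0).round(4),'max',q.max(0).round(4),'dir',V[:,1].round(3),'ang',np.degrees(np.arctan2(V[1,1],V[0,1])).round(1))
E
```

```text
T gauge 298 [0.5561 0.2132 0.0569] min [0.5173 0.1626 0.0357] max [0.5984 0.2614 0.0724] dir [-0.603  0.798] ang 127.1
T eye 112 [ 0.5271 -0.1607  0.1578] min [ 0.5172 -0.1779  0.1177] max [ 0.5416 -0.1454  0.1724] dir [0.006 1.   ] ang 89.6
T vice 1752 [ 0.5134 -0.1587  0.0578] min [ 0.3916 -0.2278  0.02  ] max [ 0.6734 -0.0215  0.1724] dir [-0.983 -0.185] ang -169.3
S gauge 272 [0.5629 0.2103 0.0572] min [0.5171 0.1621 0.035 ] max [0.6014 0.2592 0.0671] dir [-0.605  0.796] ang 127.2
S eye 220 [ 0.5341 -0.1629  0.149 ] min [ 0.5189 -0.1781  0.1152] max [ 0.5434 -0.1449  0.1693] dir [0.108 0.994] ang 83.8
S vice 2566 [ 0.5342 -0.1477  0.0609] min [ 0.3931 -0.2222  0.02  ] max [0.6284 0.0232 0.1693] dir [-0.75   0.661] ang 138.6
```

View pics/crop1.png

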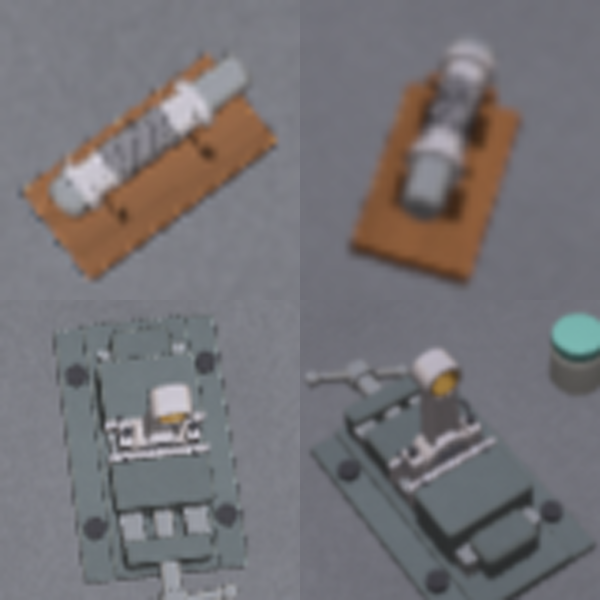

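The crop shows the real gauge (steel, knurled grip) in the smallest stand. Its long go end points up and right in the top view, which is world +x, −y. The brass bush mouths show at about top (340,176) and scene (248,252).

```bash
cat >> h.py <<'E'
def brass(d,u,v,r=14):
    hsv=cv2.cvtColor(d['img'],cv2.COLOR_RGB2HSV);m=cv2.inRange(hsv,(12,110,60),(32,255,255))
    k=np.zeros_like(m);k[v-r:v+r,u-r:u+r]=1;return m*k
def gpix(d,u,v,r,lo,hi):
    w=cloud(d);hsv=cv2.cvtColor(d['img'],cv2.COLOR_RGB2HSV)
    m=(np.nan_to_num(w[...,2])>lo)&(np.nan_to_num(w[...,2])<hi)&(hsv[...,1]<70)
    k=np.zeros_like(m);k[v-r:v+r,u-r:u+r]=1;return (m&k).astype(np.uint8)
E
python3 - <<'E'
from h import *
T,S=load('top0'),load('scene0')
for n,d,g,e in(('T',T,(212,177),(340,176)),('S',S,(366,232),(248,252))):
    m=gpix(d,*g,25,.036,.08);cv2.imwrite(f'/tmp/{n}.png',m*255)
    ys,xs=np.nonzero(m);W=np.array([ray(d,x,y,.05) for x,y in zip(xs,ys)])[:,:2]
    (c,s,a)=cv2.minAreaRect(W.astype(np.float32)*1000);print(n,'gauge rect',len(W),np.round(c,1),np.round(s,1),round(a,1),W.mean(0).round(4))
    c0=W.mean(0);ev,V=np.linalg.eigh(np.cov(W.T));x=V[:,1]*np.sign(V[0,1]);yv=np.array([-x[1],x[0]]);p=(W-c0)@np.c_[x,yv]
    print(' ang',np.degrees(np.arctan2(x[1],x[0])).round(2),'ext',p.min(0).round(4),p.max(0).round(4),'dir',x)
    mid=(p[:,0].min()+p[:,0].max())/2-.008
    print(' origin est',(c0+mid*x).round(4),'perp mid',((p[:,1].min()+p[:,1].max())/2).round(4))
    b=brass(d,*e);ys,xs=np.nonzero(b);print(' brass',len(xs),xs.min(),xs.max(),ys.min(),ys.max(),'mean',xs.mean(),ys.mean(),'ray',ray(d,xs.mean(),ys.mean(),.15).round(4),'bb ray',ray(d,(xs.min()+xs.max())/2,(ys.min()+ys.max())/2,.15).round(4))
    w=cloud(d);p=w[b>0];print(' depth brass',np.nanmedian(p,0).round(4))
    # vice base top/jaws
    ez=(w[...,2]>.14)&(w[...,2]<.18)&(abs(w[...,0]-.53)<.03)&(abs(w[...,1]+.16)<.03);q=w[ez]
    print(' eye top',np.percentile(q,[2,98],0).round(4))
    vm=((w[...,2]>.005)&(w[...,2]<.09)&(abs(w[...,0]-.53)<.2)&(abs(w[...,1]+.15)<.12));print(np.percentile(w[vm][:,2],[10,50,90]).round(3))
    h=w[vm&(w[...,2]>.05)&(w[...,2]<.064)][:,:2]
    print(' jawrect',[np.round(t,1) for t in cv2.minAreaRect(h.astype(np.float32)*1000)])
    h=w[vm&(w[...,2]>.008)&(w[...,2]<.03)];print(' base z',np.median(h[:,2]).round(4),[np.round(t,1) for t in cv2.minAreaRect(h[:,:2].astype(np.float32)*1000)])
    hs=cv2.cvtColor(d['img'],cv2.COLOR_RGB2HSV);br=(hs[...,0]<16)&(hs[...,1]>110)&(abs(w[...,0]-.556)<.08)&(abs(w[...,1]-.21)<.08)&(w[...,2]>.004)&(w[...,2]<.016)
    print(' standrect',[np.round(t,1) for t in cv2.minAreaRect(w[br][:,:2].astype(np.float32)*1000)])
E
```

```text
T gauge rect 269 [560.3 212.8] [ 26.7 114.8] 38.4 [0.5588 0.214 ]
 ang -52.86 ext [-0.0556 -0.0138] [0.0593 0.0129] dir [ 0.60382469 -0.79711715]
 origin est [0.5551 0.2189] perp mid -0.0004
 brass 7 338 343 176 177 mean 340.42857142857144 176.14285714285714 ray [ 0.5193 -0.1631  0.15  ] bb ray [ 0.5182 -0.1632  0.15  ]
 depth brass [ 0.522  -0.164   0.1404]
 eye top [[ 0.5177 -0.1763  0.1414]
 [ 0.5396 -0.1468  0.1705]]
[0.006 0.018 0.06 ]
 jawrect [array([ 558.4, -149.4]), array([347.4, 116.9]), np.float64(26.3)]
 base z 0.0123 [array([ 530.8, -148.8]), array([399.2, 233.9]), np.float64(1.0)]
 standrect [array([554.9, 217.3]), array([ 59.6, 116.1]), np.float64(37.0)]
S gauge rect 237 [555.3 215.8] [ 30.5 127.7] 36.1 [0.5572 0.2166]
 ang -52.72 ext [-0.0644 -0.0167] [0.0633 0.0141] dir [ 0.60575318 -0.79565261]
 origin est [0.5521 0.2234] perp mid -0.0013
 brass 32 245 251 249 255 mean 248.0 251.65625 ray [ 0.5398 -0.1594  0.15  ] bb ray [ 0.5408 -0.16    0.15  ]
 depth brass [ 0.5344 -0.1566  0.1432]
 eye top [[ 0.521  -0.1774  0.1412]
 [ 0.5429 -0.1467  0.1685]]
[0.01  0.033 0.061]
 jawrect [array([ 566.2, -150.2]), array([351.9, 108.5]), np.float64(30.1)]
 base z 0.013 [array([ 548.8, -133.4]), array([306.9, 192.7]), np.float64(2.9)]
 standrect [array([555.3, 220.2]), array([ 56.7, 123.3]), np.float64(37.1)]
```

>>> arm_command(commands=[[[0, 0, -0.1423, 0, 0, 0, 100], [0, 0, -0.1423, 0, 0, 0, 100], [0, 0, -0.1423, 0, 0, 0, 100], [0, 0, -0.1423, 0, 0, 0, 100], [0, 0, -0.1423, 0, 0, 0, 100], [0, 0, -0.1423, 0, 0, 0, 100], [0, 0, -0.1423, 0, 0, 0, 100], [0, 0, -0.1423, 0, 0, 0, 100], [0, 0, -0.1423, 0, 0, 0, 100], [0, 0, -0.1423, 0, 0, 0, 100], [0, 0, -0.1423, 0, 0, 0, 100], [0, 0, -0.1423, 0, 0, 0, 100], [0, 0, -0.1423, 0, 0, 0, 100]]])

```text
clock: 1.4
tool_pos: [0.1882, -0.4898, 0.2309]
eef_rot: [180.0, -0.0, 127.3]
ft_force: [0.0, 0.2, -0.1]
opening: 1.002
grasp_force: 0.0
```

```bash
python3 - <<'E'
from h import *
for n in('scene0','top0'):
    d=load(n);w=cloud(d)
    m=((w[...,2]>.008)&(w[...,2]<.03)&(abs(w[...,0]-.54)<.14)&(w[...,1]<-.07)&(w[...,1]>-.26)).astype(np.uint8)
    m=cv2.morphologyEx(m,cv2.MORPH_OPEN,np.ones((3,3),np.uint8))
    k,l,s,c=cv2.connectedComponentsWithStats(m)
    i=1+s[1:,4].argmax();q=w[l==i][:,:2];print(n,s[i],[np.round(t,1) for t in cv2.minAreaRect(q.astype(np.float32)*1000)])
    # sides: fit left/right extreme per x-bin
    for sg in(1,-1):
        P=[]
        for x in np.arange(.45,.63,.01):
            z=q[abs(q[:,0]-x)<.006]
            if len(z)>3:P.append((x,sg*np.percentile(sg*z[:,1],98)))
        P=np.array(P);f=np.polyfit(P[:,0],P[:,1],1);r=P[:,1]-np.polyval(f,P[:,0]);g=abs(r)<1.5*np.std(r)+1e-4;f=np.polyfit(P[g,0],P[g,1],1)
        print(sg,np.degrees(np.arctan(f[0])).round(2),'y@.53',np.polyval(f,.53).round(4),g.sum(),len(g))
E
```

```text
scene0 [ 209  265   83   61 1407] [array([ 535.9, -160.1]), array([216.2, 133.9]), np.float64(5.0)]
1 41.12 y@.53 -0.1569 15 18
-1 5.48 y@.53 -0.2264 15 18
top0 [317 200  10  11  76] [array([ 467.2, -118.8]), array([27.3, 32.1]), np.float64(87.6)]
1 -8.0 y@.53 -0.1154 4 4
-1 4.53 y@.53 -0.1256 4 4
```

>>> arm_command(commands=[[[0, 0, 0, 0.0172, 0.036, 0, 100], [0, 0, 0, 0.0172, 0.036, 0, 100], [0, 0, 0, 0.0172, 0.036, 0, 100], [0, 0, 0, 0.0172, 0.036, 0, 100], [0, 0, 0, 0.0172, 0.036, 0, 100], [0, 0, 0, 0.0172, 0.036, 0, 100], [0, 0, 0, 0.0172, 0.036, 0, 100], [0, 0, 0, 0.0172, 0.036, 0, 100], [0, 0, 0, 0.0172, 0.036, 0, 100], [0, 0, 0, 0.0172, 0.036, 0, 100], [0, 0, 0, 0.0172, 0.036, 0, 100], [0, 0, 0, 0.0172, 0.036, 0, 100], [0, 0, 0, 0.0172, 0.036, 0, 100], [0, 0, 0, 0.0172, 0.036, 0, 100], [0, 0, 0, 0.0172, 0.036, 0, 100], [0, 0, 0, 0.0172, 0.036, 0, 100], [0, 0, 0, 0.0172, 0.036, 0, 100], [0, 0, 0, 0.0172, 0.036, 0, 100], [0, 0, 0, 0.0172, 0.036, 0, 100], [0, 0, 0, 0.0172, 0.036, 0, 100]]])

```text
clock: 3.4
tool_pos: [0.5565, 0.2197, 0.2309]
eef_rot: [-180.0, -0.0, 127.0]
ft_force: [-0.0, -0.7, 0.6]
opening: 1.002
grasp_force: 0.0
```

>>> arm_command(commands=[[[0, 0, 0, 0, -0.0012, 0.0, 100], [0, 0, 0, 0, 0, 0.025, 100], [0, 0, 0, 0, 0, 0.025, 100], [0, 0, 0, 0, 0, 0.025, 100], [0, 0, 0, 0, 0, 0.025, 100], [0, 0, 0, 0, 0, 0.025, 100], [0, 0, 0, 0, 0, 0.025, 100], [0, 0, 0, 0, 0, 0.025, 100], [0, 0, 0, 0, 0, 0.0246, 100], [0, 0, 0, 0, 0, 0, 45], [0, 0, 0, 0, 0, 0, 45], [0, 0, 0, 0, 0, 0, 45], [0, 0, 0, 0, 0, 0, 0], [0, 0, 0, 0, 0, 0, 0], [0, 0, 0, 0, 0, 0, 0], [0, 0, 0, 0, 0, 0, 0], [0, 0, 0, 0, 0, 0, 0], [0, 0, 0, 0, 0, 0, 0]]])

```text
clock: 5.2
tool_pos: [0.5578, 0.2187, 0.0338]
eef_rot: [179.6, 0.1, 127.0]
ft_force: [4.7, 3.7, 1.4]
opening: 0.237
grasp_force: 58.7
```

>>> arm_command(commands=[[[0, 0, 0, 0, 0.0015, -0.001, 0], [0, 0, 0, 0, 0, -0.003, 0], [0, 0, 0, 0, 0, -0.008, 0], [0, 0, 0, 0, 0, -0.02, 0], [0, 0, 0, 0, 0, -0.03, 0], [0, 0, 0, 0, 0, -0.03, 0], [0, 0, 0, 0, 0, -0.03, 0], [0, 0, 0, 0, 0, -0.03, 0], [0, 0, 0, 0, 0, -0.02, 0], [0, 0, 0, 0, 0, 0, 0], [0, 0, 0, 0, 0, 0, 0]]])

```text
clock: 6.3
tool_pos: [0.5562, 0.2181, 0.2036]
eef_rot: [-180.0, -0.0, 127.0]
ft_force: [0.0, 0.2, -1.7]
opening: 0.234
grasp_force: 58.8
```

```bash
python3 - <<'E'
from rig import sensors,get_image
import cv2,numpy as np
s=sensors.sense();print(s['tool_pos'],s['eef_rot'],s['ft_force'],s['opening'])
from h import *
out=[]
for n in("scene","top"):
    d=get_image(n); np.savez(f'{n}1.npz',**d)
    p=s['tool_pos'].copy();p[2]+=.0187;c=proj(d,p).round().astype(int);print(n,c)
    r=35;u,v=c;out.append(cv2.resize(d['img'][v-r:v+r,u-r:u+r,::-1],(390,390),interpolation=cv2.INTER_CUBIC))
cv2.imwrite('pics/grasp1.png',np.hstack(out))
E
```

```text
[0.55615049 0.21809433 0.20361504] [-1.79999240e+02 -4.11012522e-03  1.27007793e+02] [ 0.00474117  0.15921006 -1.67495023] 0.23407411267956016
scene [375 182]
top [202 158]
```

View pics/grasp1.png

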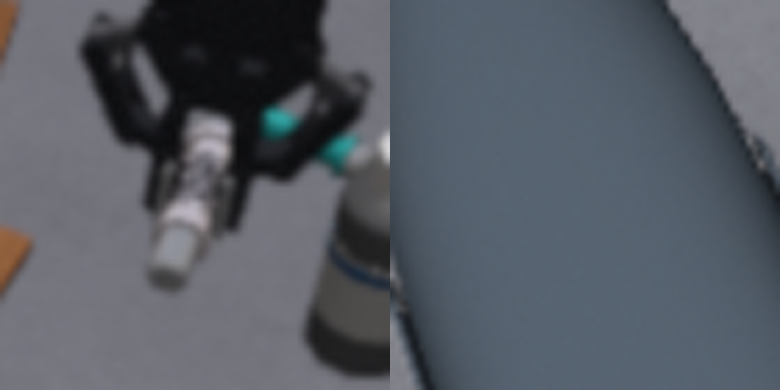

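The scene half shows the gauge held across its knurled grip, with the go end toward the camera and its tip at about scene (370,196). The arm hides it in the top view.

```bash
cat >> h.py <<'E'
from scipy.optimize import least_squares
def cyl(q,R,g0):  # q: (lat,z) points on cylinder radius R
    f=least_squares(lambda p:np.hypot(q[:,0]-p[0],q[:,1]-p[1])-R,g0,loss='soft_l1',f_scale=.001);return f.x,np.abs(f.fun).mean()
def axfit(w,o,yaw,s0,s1,R,rad=.02):
    a=np.radians(yaw);ex=np.array([np.cos(a),np.sin(a),0]);ey=np.array([-ex[1],ex[0],0])
    p=(w-o).reshape(-1,3);P=np.c_[p@ex,p@ey,p[:,2]];P=P[np.isfinite(P[:,0])]
    k=(P[:,0]>s0)&(P[:,0]<s1)&(np.hypot(P[:,1],P[:,2])<rad);P=P[k]
    return cyl(P[:,1:],R,[0,0]),len(P)
def ends(w,o,yaw,rad):
    a=np.radians(yaw);ex=np.array([np.cos(a),np.sin(a),0]);ey=np.array([-ex[1],ex[0],0])
    p=(w-o).reshape(-1,3);P=np.c_[p@ex,p@ey,p[:,2]];P=P[np.isfinite(P[:,0])]
    P=P[(np.hypot(P[:,1],P[:,2])<rad)&(abs(P[:,0])<.09)];return P
E
python3 - <<'E'
from h import *
d=load('scene1');w=cloud(d);o=np.array([.5562,.2181,.2036+.0187])
for a,b,R in((.042,.063,.0095),(.05,.063,.0095),(.033,.037,.014),(-.037,-.033,.014)):print('gauge',a,b,axfit(w,o,-53,a,b,R))
P=ends(w,o,-53,.016);x=np.sort(P[:,0]);print('axial ext',x[:3],x[-5:])
for n in('scene0','top0'):
    w=cloud(load(n));e=np.array([.5305,-.162,.15])
    for a,b in((-.008,.008),(-.009,.0),(0,.009)):print(n,axfit(w,e,5,a,b,.016,.024))
    P=ends(w,e,5,.0165);P=P[(abs(P[:,0])<.03)&(P[:,2]>-.005)];print(np.percentile(P[:,0],[0,3,97,100]).round(4))
# tip check
print('tip pred',proj(d,o+.066*np.array([.602,-.799,0])),proj(d,o+.066*np.array([.602,-.799,0])+[0,0,.0]))
E
```

```text
gauge 0.042 0.063 ((array([-0.00152561, -0.00106791]), np.float64(0.0013580749044379372)), 53)
gauge 0.05 0.063 ((array([-0.00131431, -0.0011057 ]), np.float64(0.0016678987229053878)), 38)
gauge 0.033 0.037 ((array([-0.00127579, -0.00346574]), np.float64(0.0018342545636965872)), 29)
gauge -0.037 -0.033 ((array([ 0.00052282, -0.00268246]), np.float64(0.001294253078233821)), 13)
axial ext [-0.05016996 -0.04892335 -0.04880517] [0.06423273 0.06491083 0.06515093 0.06581017 0.0660084 ]
scene0 ((array([0.00040113, 0.00191423]), np.float64(0.0024535465489301882)), 107)
scene0 ((array([0.00056403, 0.00119221]), np.float64(0.001605719534720915)), 46)
scene0 ((array([0.0002188 , 0.00226501]), np.float64(0.002793968896742924)), 81)
[-0.0115 -0.0111  0.0118  0.012 ]
top0 ((array([-9.71972781e-05,  2.75768639e-04]), np.float64(0.001941921465945358)), 60)
top0 ((array([-0.00087796,  0.00155857]), np.float64(0.0021388022657241415)), 37)
top0 ((array([ 4.96486926e-05, -1.05582858e-03]), np.float64(0.001957159071225156)), 35)
[-0.0131 -0.0127  0.0092  0.01  ]
tip pred [369.75253625 197.13575428] [369.75253625 197.13575428]
```

>>> arm_command(commands=[[[0, 0, -0.1265, 0, 0, 0, 0], [0, 0, -0.1265, 0, 0, 0, 0], [0, 0, -0.1265, 0, 0, 0, 0], [0, 0, -0.1265, 0, 0, 0, 0], [0, 0, -0.1265, 0, 0, 0, 0], [0, 0, -0.1265, 0, 0, 0, 0], [0, 0, -0.1265, 0, 0, 0, 0], [0, 0, -0.1265, 0, 0, 0, 0], [0, 0, 0, 0.0156, -0.0376, 0, 0], [0, 0, 0, 0.0156, -0.0376, 0, 0], [0, 0, 0, 0.0156, -0.0376, 0, 0], [0, 0, 0, 0.0156, -0.0376, 0, 0], [0, 0, 0, 0.0156, -0.0376, 0, 0], [0, 0, 0, 0.0156, -0.0376, 0, 0], [0, 0, 0, 0.0156, -0.0376, 0, 0], [0, 0, 0, 0.0156, -0.0376, 0, 0], [0, 0, 0, 0.0156, -0.0376, 0, 0], [0, 0, 0, 0.0156, -0.0376, 0, 0], [0, 0, 0, 0, 0, 0, 0]]])

```text
clock: 8.3
tool_pos: [0.4316, -0.1733, 0.2025]
eef_rot: [-180.0, -0.1, -175.3]
ft_force: [-0.4, 0.9, -1.9]
opening: 0.235
grasp_force: 59.1
```

>>> arm_command(commands=[[[0, 0, 0, 0, 0, 0.0175, 0], [0, 0, 0, 0, 0, 0.0175, 0], [0, 0, 0, 0, 0, 0.0175, 0], [0, 0, 0, 0, 0, 0.0175, 0], [0, 0, 0, 0, 0, 0, 0], [0, 0, 0, 0, 0, 0, 0]]])

```text
clock: 8.9
tool_pos: [0.4332, -0.1694, 0.1333]
eef_rot: [179.9, -0.1, -175.0]
ft_force: [0.8, 0.1, -1.0]
opening: 0.236
grasp_force: 59.1
```

```bash
python3 - <<'E'
from rig import sensors,get_image
from h import *
s=sensors.sense();print(s['tool_pos'],s['eef_rot'],s['ft_force'])
o=s['tool_pos']+[0,0,.0165];yaw=s['eef_rot'][2]-180
for n in("scene","top"):
    d=get_image(n); np.savez(f'{n}2.npz',**d);w=cloud(d)
    for a,b in((.042,.063),):print(n,'gauge',axfit(w,o,yaw,a,b,.0095,.02))
    e=np.array([.5305,-.1615,.15]);print(n,'eye',axfit(w,e,5,-.009,.009,.016,.022))
    if n=='top' or 1:
        u,v=proj(d,o+[.08,0,0]).round().astype(int);r=35;cv2.imwrite(f'pics/pre_{n}.png',cv2.resize(d['img'][v-r:v+r,u-r:u+r,::-1],(390,390),interpolation=cv2.INTER_CUBIC))
a,b=[cv2.imread(f'pics/pre_{n}.png') for n in('scene','top')];cv2.imwrite('pics/pre.png',np.hstack([a,b]))
E
```

```text
[ 0.43324784 -0.16940639  0.13331355] [ 1.79944919e+02 -9.27767990e-02 -1.74990715e+02] [ 0.81666487  0.11311647 -0.98016354]
scene gauge ((array([-0.00066051,  0.00094121]), np.float64(0.0017513101736561561)), 68)
scene eye ((array([0.00016156, 0.00187112]), np.float64(0.0023126078442133493)), 124)
top gauge ((array([0., 0.]), np.float64(nan)), 0)
top eye ((array([-0.00148746,  0.00268897]), np.float64(0.0015861526608599568)), 29)h.py:21: RuntimeWarning: Mean of empty slice.
  f=least_squares(lambda p:np.hypot(q[:,0]-p[0],q[:,1]-p[1])-R,g0,loss='soft_l1',f_scale=.001);return f.x,np.abs(f.fun).mean()
  ret = ret.dtype.type(ret / rcount)
```

View pics/pre.png

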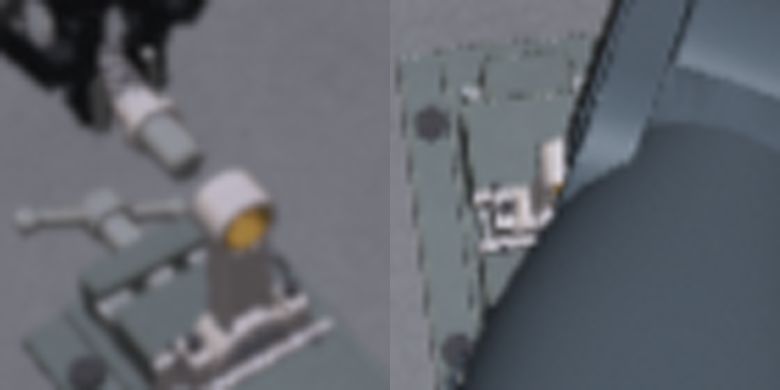

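The scene half shows the go end about 20 mm short of the eye and in line with it; the fits put it level to within about 1 mm. The arm hides the tip in the top view. I'll advance gently.

>>> arm_command(commands=[[[0, 0, 0, -0.004, 0, -0.0005, 0], [0, 0, 0, -0.004, 0, 0, 0], [0, 0, 0, -0.004, 0, 0, 0], [0, 0, 0, -0.004, 0, 0, 0], [0, 0, 0, -0.002, 0, 0, 0], [0, 0, 0, -0.002, 0, 0, 0], [0, 0, 0, -0.001, 0, 0, 0], [0, 0, 0, -0.001, 0, 0, 0], [0, 0, 0, -0.001, 0, 0, 0], [0, 0, 0, -0.001, 0, 0, 0], [0, 0, 0, 0, 0, 0, 0]]])

```text
clock: 10.1
tool_pos: [0.4577, -0.1679, 0.1342]
eef_rot: [180.0, 0.0, -175.0]
ft_force: [-0.7, 0.2, -1.2]
opening: 0.238
grasp_force: 59.1
```

>>> arm_command(commands=[[[0, 0, 0, -0.002, 0, 0, 0], [0, 0, 0, -0.002, 0, 0, 0], [0, 0, 0, -0.002, 0, 0, 0], [0, 0, 0, 0, 0, 0, 0]]])

```text
clock: 10.5
tool_pos: [0.4635, -0.1668, 0.134]
eef_rot: [179.9, -0.0, -175.0]
ft_force: [-2.0, 3.7, -1.1]
opening: 0.235
grasp_force: 59.1
```

>>> arm_command(commands=[[[0, 0, 0, 0, 0.0005, 0, 0], [0, 0, 0, -0.001, 0.0002, 0, 0], [0, 0, 0, -0.002, 0, 0, 0], [0, 0, 0, -0.002, 0, 0, 0], [0, 0, 0, -0.002, 0, 0, 0], [0, 0, 0, 0, 0, 0, 0]]])

```text
clock: 11.1
tool_pos: [0.471, -0.166, 0.1342]
eef_rot: [180.0, 0.0, -175.0]
ft_force: [-0.3, 1.5, -1.9]
opening: 0.237
grasp_force: 59.1
```

>>> arm_command(commands=[[[0, 0, 0, -0.002, 0.0002, 0, 0], [0, 0, 0, -0.002, 0, 0, 0], [0, 0, 0, -0.002, 0, 0, 0], [0, 0, 0, -0.002, 0, 0, 0], [0, 0, 0, 0, 0, 0, 0]]])

```text
clock: 11.6
tool_pos: [0.4789, -0.1652, 0.1342]
eef_rot: [-180.0, 0.0, -175.0]
ft_force: [0.9, 0.2, -2.1]
opening: 0.236
grasp_force: 59.1
```

>>> arm_command(commands=[[[0, 0, 0, -0.001, 0, 0, 0], [0, 0, 0, -0.001, 0, 0, 0], [0, 0, 0, 0, 0, 0, 0]]])

```text
clock: 11.9
tool_pos: [0.4806, -0.165, 0.1342]
eef_rot: [-180.0, 0.0, -175.0]
ft_force: [0.2, 0.2, -2.3]
opening: 0.232
grasp_force: 59.1
```

>>> arm_command(commands=[[[0, 0, 0, -0.0007, 0, 0, 0], [0, 0, 0, -0.0007, 0, 0, 0], [0, 0, 0, 0, 0, 0, 0]]])

```text
clock: 12.2
tool_pos: [0.482, -0.1648, 0.1342]
eef_rot: [180.0, 0.0, -175.0]
ft_force: [0.1, 0.6, -2.1]
opening: 0.241
grasp_force: 59.1
```

>>> arm_command(commands=[[[0, 0, 0, -0.0007, 0, 0, 0], [0, 0, 0, -0.0007, 0, 0, 0], [0, 0, 0, 0, 0, 0, 0]]])

```text
clock: 12.5
tool_pos: [0.4834, -0.1647, 0.1342]
eef_rot: [180.0, 0.0, -175.0]
ft_force: [-0.8, 0.4, -1.9]
opening: 0.24
grasp_force: 59.1
```

>>> arm_command(commands=[[[0, 0, 0, -0.0007, 0, 0, 0], [0, 0, 0, -0.0007, 0, 0, 0], [0, 0, 0, 0, 0, 0, 0]]])

```text
clock: 12.8
tool_pos: [0.4848, -0.1645, 0.1342]
eef_rot: [180.0, 0.0, -175.0]
ft_force: [-0.1, 0.4, -2.2]
opening: 0.234
grasp_force: 59.1
```

```bash
python3 - <<'E'
from rig import sensors,get_image
from h import *
s=sensors.sense();print(s['tool_pos'],s['ft_force'])
d=get_image('scene');u,v=proj(d,s['tool_pos']+[.04,0,.0165]).round().astype(int);r=30
cv2.imwrite('pics/home.png',cv2.resize(d['img'][v-r:v+r,u-r:u+r,::-1],(540,540),interpolation=cv2.INTER_CUBIC))
E
```

```text
[ 0.48476491 -0.16453667  0.13419397] [-0.11105521  0.40107183 -2.2289857 ]
```

View pics/home.png

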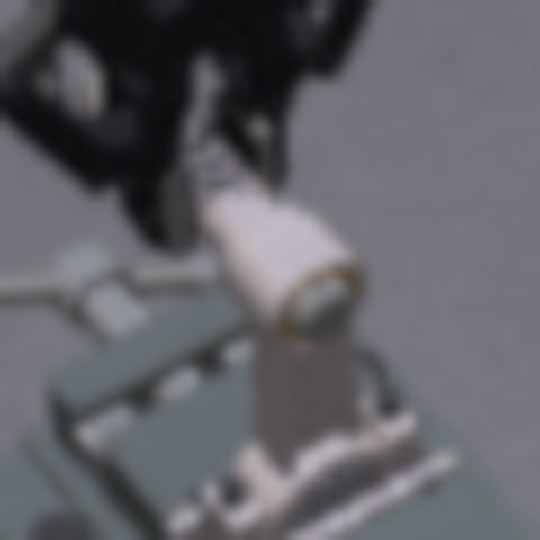

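The crop shows the go end through the bush, with its nose showing at the far mouth (crop (320,300)) and the collar close to the eye. There is still no contact force.

>>> arm_command(commands=[[[0, 0, 0, -0.0007, 0, 0, 0], [0, 0, 0, -0.0007, 0, 0, 0], [0, 0, 0, 0, 0, 0, 0]]])

```text
clock: 13.15
tool_pos: [0.4855, -0.1644, 0.1341]
eef_rot: [180.0, -0.1, -175.0]
ft_force: [-2.9, 0.3, -1.1]
opening: 0.232
grasp_force: 59.1
```

>>> arm_command(commands=[[[0, 0, 0, -0.0007, 0, 0, 0], [0, 0, 0, -0.0007, 0, 0, 0], [0, 0, 0, 0, 0, 0, 0]]])

```text
clock: 13.45
tool_pos: [0.4856, -0.1644, 0.1339]
eef_rot: [180.0, -0.2, -175.0]
ft_force: [-8.5, -2.9, 3.0]
opening: 0.237
grasp_force: 59.5
```

>>> arm_command(commands=[[[0, 0, 0, 0, 0, 0, 0], [0, 0, 0, 0.001, 0, 0, 0], [0, 0, 0, 0.002, 0, 0, 0], [0, 0, 0, 0.003, 0, 0, 0], [0, 0, 0, 0.003, 0, 0, 0], [0, 0, 0, 0.003, 0, 0, 0], [0, 0, 0, 0.003, 0, 0, 0], [0, 0, 0, 0.003, 0, 0, 0], [0, 0, 0, 0.003, 0, 0, 0], [0, 0, 0, 0.003, 0, 0, 0], [0, 0, 0, 0.003, 0, 0, 0], [0, 0, 0, 0.003, 0, 0, 0], [0, 0, 0, 0.005, 0, 0, 0], [0, 0, 0, 0.005, 0, 0, 0], [0, 0, 0, 0.005, 0, 0, 0], [0, 0, 0, 0.005, 0, 0, 0], [0, 0, 0, 0, 0, 0, 0], [0, 0, 0, 0, 0, 0, 0]]])

```text
clock: 15.25
tool_pos: [0.4376, -0.1687, 0.1343]
eef_rot: [-180.0, 0.0, -175.0]
ft_force: [-0.3, 0.7, -2.4]
opening: 0.239
grasp_force: 59.1
```

>>> arm_command(commands=[[[0, 0, 0, 0, 0, -0.02, 0], [0, 0, 0, 0, 0, -0.024, 0], [0, 0, 0, 0, 0, -0.024, 0], [0, 0, 0, 0, 0, 0, 0], [0, 0, 0, -0.02, 0, 0, 0], [0, 0, 0, -0.03, 0, 0, 0], [0, 0, 0, -0.03, 0, 0, 0], [0, 0, 0, -0.03, 0, 0, 0], [0, 0, 0, -0.03, 0, 0, 0], [0, 0, 0, -0.025, 0, 0, 0], [0, 0, 0, -0.013, 0, 0, 0], [0, 0, 0, 0, 0, 0, 0], [0, 0, 0, 0, 0, 0, 0]]])

```text
clock: 16.55
tool_pos: [0.6144, -0.153, 0.2009]
eef_rot: [180.0, -0.1, -175.0]
ft_force: [-0.7, -1.0, -2.0]
opening: 0.233
grasp_force: 59.1
```

>>> arm_command(commands=[[[0, 0, 0, 0, 0, 0.022, 0], [0, 0, 0, 0, 0, 0.022, 0], [0, 0, 0, 0, 0, 0.022, 0], [0, 0, 0, 0, 0, 0.0008, 0], [0, 0, 0, 0, 0, 0, 0], [0, 0, 0, 0.004, 0, 0, 0], [0, 0, 0, 0.004, 0, 0, 0], [0, 0, 0, 0.003, 0, 0, 0], [0, 0, 0, 0.003, 0, 0, 0], [0, 0, 0, 0.002, 0, 0, 0], [0, 0, 0, 0, 0, 0, 0], [0, 0, 0, 0, 0, 0, 0]]])

```text
clock: 17.75
tool_pos: [0.599, -0.1546, 0.1355]
eef_rot: [180.0, 0.0, -175.0]
ft_force: [0.4, 0.2, -1.7]
opening: 0.233
grasp_force: 59.1
```

>>> arm_command(commands=[[[0, 0, 0, 0.001, 0, 0.0012, 0], [0, 0, 0, 0.001, 0, 0, 0], [0, 0, 0, 0.001, 0, 0, 0], [0, 0, 0, 0.001, 0, 0, 0], [0, 0, 0, 0.001, 0, 0, 0], [0, 0, 0, 0, 0, 0, 0], [0, 0, 0, 0, 0, 0, 0]]])

```text
clock: 18.45
tool_pos: [0.594, -0.155, 0.1342]
eef_rot: [180.0, 0.0, -175.0]
ft_force: [0.5, 0.8, -1.6]
opening: 0.236
grasp_force: 59.1
```

>>> arm_command(commands=[[[0, 0, 0, 0.0007, 0, 0, 0], [0, 0, 0, 0.0006, 0, 0, 0], [0, 0, 0, 0, 0, 0, 0]]])

```text
clock: 18.75
tool_pos: [0.5928, -0.1551, 0.1343]
eef_rot: [180.0, 0.0, -175.0]
ft_force: [0.1, 0.2, -1.5]
opening: 0.235
grasp_force: 59.1
```

>>> arm_command(commands=[[[0, 0, 0, 0.0007, 0, 0, 0], [0, 0, 0, 0.0006, 0, 0, 0], [0, 0, 0, 0, 0, 0, 0]]])

```text
clock: 19.05
tool_pos: [0.5924, -0.1552, 0.1345]
eef_rot: [180.0, 0.1, -175.0]
ft_force: [4.4, 1.5, -2.9]
opening: 0.236
grasp_force: 59.1
```

>>> arm_command(commands=[[[0, 0, 0, 0.0007, 0, 0, 0], [0, 0, 0, 0, 0, 0, 0]]])

```text
clock: 19.25
tool_pos: [0.5923, -0.1552, 0.1346]
eef_rot: [180.0, 0.2, -175.0]
ft_force: [7.1, 1.7, -3.1]
opening: 0.238
grasp_force: 59.1
```

>>> arm_command(commands=[[[0, 0, 0, 0.0003, 0, 0, 0], [0, 0, 0, 0, 0, 0, 0], [0, 0, 0, 0, 0, 0, 0], [0, 0, 0, 0, 0, 0, 0], [0, 0, 0, 0, 0, 0, 0], [0, 0, 0, 0, 0, 0, 0], [0, 0, 0, 0, 0, 0, 0], [0, 0, 0, 0, 0, 0, 0], [0, 0, 0, 0, 0, 0, 0], [0, 0, 0, 0, 0, 0, 0], [0, 0, 0, 0, 0, 0, 0], [0, 0, 0, 0, 0, 0, 0], [0, 0, 0, 0, 0, 0, 0], [0, 0, 0, 0, 0, 0, 0], [0, 0, 0, 0, 0, 0, 0], [0, 0, 0, 0, 0, 0, 0]]])

```text
clock: 20.85
tool_pos: [0.5923, -0.1551, 0.1346]
eef_rot: [180.0, 0.2, -175.0]
ft_force: [7.7, 1.0, -2.9]
opening: 0.237
grasp_force: 59.0
```

>>> arm_command(commands=[[[0, 0, 0, -0.002, 0, 0, 0], [0, 0, 0, -0.004, 0, 0, 0], [0, 0, 0, -0.009, 0, 0, 0], [0, 0, 0, -0.011, 0, 0, 0], [0, 0, 0, 0, 0, -0.02, 0], [0, 0, 0, 0, 0, -0.025, 0], [0, 0, 0, 0, 0, -0.025, 0], [0, 0, 0.1265, 0, 0, 0, 0], [0, 0, 0.1265, 0, 0, 0, 0], [0, 0, 0.1265, 0, 0, 0, 0], [0, 0, 0.1265, 0, 0, 0, 0], [0, 0, 0.1265, 0, 0, 0, 0], [0, 0, 0.1265, 0, 0, 0, 0], [0, 0, 0.1265, 0, 0, 0, 0], [0, 0, 0.1265, 0, 0, 0, 0], [0, 0, 0, 0, 0, 0, 0]]])

```text
clock: 22.45
tool_pos: [0.6169, -0.153, 0.204]
eef_rot: [-180.0, -0.0, 126.9]
ft_force: [0.2, -0.9, -2.0]
opening: 0.236
grasp_force: 59.1
```

>>> arm_command(commands=[[[0, 0, 0, 0.0334, 0.0176, 0, 0], [0, 0, 0, 0.0334, 0.0176, 0, 0], [0, 0, 0, 0.0334, 0.0176, 0, 0], [0, 0, 0, 0.0334, 0.0176, 0, 0], [0, 0, 0, 0.0334, 0.0176, 0, 0], [0, 0, 0, 0.0334, 0.0176, 0, 0], [0, 0, 0, 0.0334, 0.0176, 0, 0], [0, 0, 0, 0.0334, 0.0176, 0, 0], [0, 0, 0, 0.0334, 0.0176, 0, 0], [0, 0, 0, 0.0334, 0.0176, 0, 0], [0, 0, 0, 0, 0, 0, 0], [0, 0, 0, 0, 0, 0, 0], [0, 0, 0, 0, 0, 0, 0]]])

```text
clock: 23.75
tool_pos: [0.5561, 0.2191, 0.2041]
eef_rot: [-180.0, 0.0, 127.1]
ft_force: [-1.4, -0.3, -1.4]
opening: 0.23
grasp_force: 59.1
```

>>> arm_command(commands=[[[0, 0, 0, -0.0004, 0.0012, 0.02, 0], [0, 0, 0, 0, 0, 0.025, 0], [0, 0, 0, 0, 0, 0.025, 0], [0, 0, 0, 0, 0, 0.025, 0], [0, 0, 0, 0, 0, 0.025, 0], [0, 0, 0, 0, 0, 0.02, 0], [0, 0, 0, 0, 0, 0.01, 0], [0, 0, 0, 0, 0, 0.005, 0], [0, 0, 0, 0, 0, 0, 0], [0, 0, 0, 0, 0, 0, 0]]])

```text
clock: 24.75
tool_pos: [0.5577, 0.22, 0.0502]
eef_rot: [179.9, 0.0, 127.0]
ft_force: [-0.8, -0.3, -1.7]
opening: 0.235
grasp_force: 59.1
```

>>> arm_command(commands=[[[0, 0, 0, 0, -0.0008, 0.003, 0], [0, 0, 0, 0, 0, 0.003, 0], [0, 0, 0, 0, 0, 0.003, 0], [0, 0, 0, 0, 0, 0.002, 0], [0, 0, 0, 0, 0, 0.002, 0], [0, 0, 0, 0, 0, 0, 0], [0, 0, 0, 0, 0, 0, 0]]])

```text
clock: 25.45
tool_pos: [0.5564, 0.2195, 0.0362]
eef_rot: [-180.0, -0.0, 127.0]
ft_force: [-0.4, 0.5, -1.0]
opening: 0.239
grasp_force: 59.1
```

>>> arm_command(commands=[[[0, 0, 0, 0, 0, 0.001, 0], [0, 0, 0, 0, 0, 0.001, 0], [0, 0, 0, 0, 0, 0, 0]]])

```text
clock: 25.75
tool_pos: [0.5566, 0.2196, 0.0343]
eef_rot: [180.0, 0.0, 127.0]
ft_force: [1.2, 0.1, -0.6]
opening: 0.237
grasp_force: 59.4
```

>>> arm_command(commands=[[[0, 0, 0, 0, 0.0006, 0, 0], [0, 0, 0, 0, 0, 0.0006, 0], [0, 0, 0, 0, 0, 0, 0]]])

```text
clock: 26.05
tool_pos: [0.557, 0.22, 0.0338]
eef_rot: [180.0, -0.0, 127.0]
ft_force: [0.2, 1.1, 0.7]
opening: 0.233
grasp_force: 59.5
```

Seated. I'll open gently, back off upward, and clear the view.

>>> arm_command(commands=[[[0, 0, 0, 0, 0, 0, 30], [0, 0, 0, 0, 0, 0, 35], [0, 0, 0, 0, 0, 0, 45], [0, 0, 0, 0, 0, 0, 70], [0, 0, 0, 0, 0, 0, 100], [0, 0, 0, 0, 0, 0, 100], [0, 0, 0, 0, 0, 0, 100], [0, 0, 0, 0, 0, -0.01, 100], [0, 0, 0, 0, 0, -0.02, 100], [0, 0, 0, 0, 0, -0.03, 100], [0, 0, 0, 0, 0, -0.04, 100], [0, 0, 0, 0, 0, -0.04, 100], [0, 0, 0, 0, 0, -0.04, 100], [0, 0, 0, 0, 0, -0.02, 100]]])

```text
clock: 27.45
tool_pos: [0.5577, 0.2202, 0.2384]
eef_rot: [179.7, 0.1, 127.0]
ft_force: [-0.6, 0.3, -0.0]
opening: 1.001
grasp_force: 0.0
```

>>> arm_command(commands=[[[0, 0, 0, -0.0172, -0.036, 0, 100], [0, 0, 0, -0.0172, -0.036, 0, 100], [0, 0, 0, -0.0172, -0.036, 0, 100], [0, 0, 0, -0.0172, -0.036, 0, 100], [0, 0, 0, -0.0172, -0.036, 0, 100], [0, 0, 0, -0.0172, -0.036, 0, 100], [0, 0, 0, -0.0172, -0.036, 0, 100], [0, 0, 0, -0.0172, -0.036, 0, 100], [0, 0, 0, -0.0172, -0.036, 0, 100], [0, 0, 0, -0.0172, -0.036, 0, 100], [0, 0, 0, -0.0172, -0.036, 0, 100], [0, 0, 0, -0.0172, -0.036, 0, 100], [0, 0, 0, -0.0172, -0.036, 0, 100], [0, 0, 0, 0, 0, 0, 100], [0, 0, 0, 0, 0, 0, 100]]])

```text
clock: 28.95
tool_pos: [0.3173, -0.2409, 0.2342]
eef_rot: [180.0, 0.0, 126.8]
ft_force: [-0.3, 0.2, -0.3]
opening: 1.0
grasp_force: 0.0
```

```bash
python3 - <<'E'
from rig import sensors,get_image
from h import *
out=[]
for n,u,v in(('top',212,177),('scene',366,232)):
    d=get_image(n);np.savez(f'{n}3.npz',**d);d0=load(n+'0');r=25
    for e in(d0,d):out.append(cv2.resize(e['img'][v-r:v+r,u-r:u+r,::-1],(300,300),interpolation=cv2.INTER_CUBIC))
    w,w0=[ends(cloud(e),np.array([.557,.2195,.05]),-53,.02) for e in(d,d0)];print(n,len(w),len(w0),w.mean(0).round(4),w0.mean(0).round(4))
cv2.imwrite('pics/end.png',np.vstack([np.hstack(out[:2]),np.hstack(out[2:])]))
E
```

```text
top 295 290 [ 0.0032 -0.0047  0.007 ] [ 0.0044 -0.0043  0.0069]
scene 274 271 [ 0.0092 -0.0005  0.007 ] [ 0.011  -0.0005  0.0073]
```

View pics/end.png

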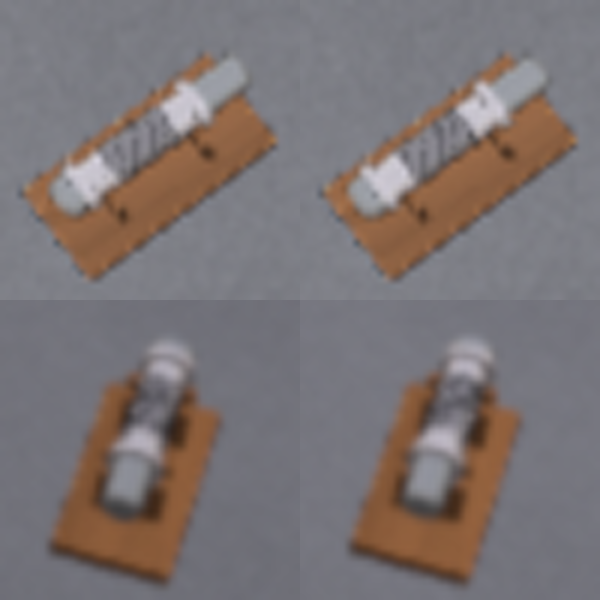

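The before and after crops match: the gauge lies seated in its stand at top (212,177) and scene (366,232), within about 1–2 mm of where it started.

```bash
python3 -c "
from rig import workorder
print(workorder.hand_in())"
```

```text
the job is handed in; nothing more can be done
None
```

The bush passes: the go end slid in until the collar was home and came out freely, the no-go end was refused under a steady push of about 7 N held for over a second, and the gauge is back in its stand; the job was handed in at about 29 s, and the hand-in returned no verdict.

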